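Unlock a sensor trainer and hold its spring slide at the mark

ROBOT

A 7-joint arm with a two-finger parallel gripper is mounted at the origin on a cart in front of the work surface, level with it; the furniture and walls round the work are solid. World frame = base frame: x ahead of the robot, y to its left, z up, the work surface at z = 0. Lengths are in m, angles in rad, forces in N, time in s.
With the tool pointing down it reaches from about 0.35 to 0.9 m from the base axis. Payload 19.9 kg.
Tool frame: the origin (TCP) lies at the very end of the fingers, on their centre line; the grasp point (between the pads) lies robot.grip_point_offset behind it (robot.grip_point_offset is the distance from the TCP to the grasp point, in m); z points along the fingers, y is the line along which they close (so a half turn about z gives the same grasp; the last joint's range is limited). The gripper opens to 94 mm and grips with 3 to 60 N. Pads are 16 mm wide; open, the fingers measure 119 mm over their backs; the gripper's body (75 mm by 177 mm) begins 78 mm behind the grasp point.
Start: joints at [1.151, 0.417, -0.01, 1.614, 0.005, 1.111, -0.053], TCP at [0.231, -0.581, 0.205] pointing down, gripper open.
Joint ranges: [-2.81, 2.81], [-0.39, 2.02], [-1.27, 1.25], [0.06, 2.57], [-1.19, 4.33], [0.19, 2], [-2.82, 2.82]. Speed limits (rad/s): [1.89, 1.89, 2.39, 2.39, 3.01, 3.01, 3.01].

INTERFACE

Orientations are given as a unit quaternion [w, x, y, z].
In Python, from station import robot, camera, get_calibration gives the robot as it stands.
- The arm moves only by the shell command python3 -m crank 'ROWS'. ROWS is JSON, a list of rows, each a list of 3 entries, a list of its own where there are three numbers: the turn, a rotation vector about the tool's x, y, z in degrees, then the shift along the tool's x, y, z in mm, then the finger opening in mm, from 0 to 94. A call has 1 to 8 rows; each row shifts and turns the commanded pose from where the row before left it, along the tool's axes as they then stand; what a row does not reach is not made up. A row lasts 1/10 s, in which the tool goes at most 50 mm and 8.59 degrees, less where a joint would pass 70% of its speed; a pose out of reach is approached as far as the arm can. A call with a gripper value outside its range is refused whole. The fingers move at their own pace and stop on an object; the grip force is fixed at half the most. Time passes only in rows, so rows that do not move let the fingers close. It gives the time, the measured TCP pose, the force, the opening and the grip force at its end, in the units of the state.
- robot.read_state(): the state, without advancing time (a new reading comes with each control period).
- camera(name): name is "scene" or "side" or "wrist"; returns (picture, depth): 420x560x3 uint8, red, green, blue; 420x560 float32, m along the optical axis (not along the pixel's ray), 0 where there is no reading.
- get_calibration(name): a dict with "fx", "fy", "cx", "cy" (pixels), "eye" and "attitude" of the camera in the world; the wrist camera has in their place "hand_eye" (4x4, takes a point from camera to tool coordinates, whose origin is the TCP and whose axes are the flange's). Camera axes: x right, y down, z forward; pixel columns grow to the right and rows downward; lengths in m; the calibration is good to about 2 mm. A picture is of the moment at which its call begins: read the wrist's pose just before it. get_calibration takes no time and is no camera call.
- robot.job_done(): hands the job in; it is judged then, once.
The state is a dict: "time": time; "qpos": joint angles; "joint_velocities": joint speeds; "tau": joint torques, N m; "ee_pos": TCP position; "eef_rot": TCP orientation; "force": force on the tool from outside, world axes, zero at the start; "wrist_torque": the same for the moment, N m; "gripper_width": finger opening in m; "grasp_force": force on a finger pad.
Only numpy, scipy, OpenCV 4.12 (cv2) and the standard library are available. Lean on these libraries where they do the work, as an engineer would, in place of code of your own. Each camera call takes 0.05 s, during which the arm holds its last target. There are 200 camera calls.

TASK

Get the position-sensor trainer ready for a reading: pull its green-headed lock pin straight up and out, and stand the pin fully home in the hole of the grey parking stand. Then take the orange handle in the gripper, draw the spring-return slide out until the yellow pointer stands over the red mark on the scale, and hold it still there; the program finishes while still holding the handle at the mark. Leave the other things on the bench where they are.

Things in the scene. Friction and masses are not known exactly. Their poses are not given: they have to be found in the camera images.
- rig: Fixed trainer. Origin at bench level under the slide line; x along the slide from orange handle to blue barrel (slide is drawn out along -x), z up. In mm: aluminium base x -125..130, y -45..68, 10 thick; barrel x 47..127, y +-25, top 58; dark lock bridge x 2..38, y +-22, top 50, with 11 mm vertical pin hole at x 20, y 0; white scale rail x -125..-27, y 44..62, top 24.
- slide: Steel bar (22 wide, top z 34 mm) with orange upright handle 14 (rig x) x 32 (rig y) mm, top z 85. Origin at bench level under the handle's centre; axes as rig. Fully in at rig x -50 (45 mm gap to bridge), travels 70 mm to rig -x. A spring pulls it back: 2.4 N when in, plus 80 N/m; 4.5 to 7 N at the mark. The lock pin blocks it (1 to 2 mm play).
- pointer (a point): End of the yellow pointer, a 3 mm wide bar that sticks out of the handle's foot along the rig's +y, 53 mm from the slide's centre line and 32.5 mm above the bench, over the scale rail. Moves with the slide; same rig x as the handle's centre.
- mark (a point): Centre of the top of the red mark, a saddle 8 mm wide (along rig x) fixed on the white scale rail, top 28 mm above the bench. Axes as the rig's. It stands 28 to 55 mm out (rig -x) from the pointer's home place. The pointer passes above it.
- pin: Loose lock pin, at first upright in the bridge's hole and through the slide bar, its shoulder on the bridge (50 mm above the bench). Green round head 22 mm in diameter, 28 mm high; steel shank 8 mm in diameter, 38 mm long, tapered tip. Origin on the axis at the underside of the head (shoulder), z up. About 50 g.
- park_hole (a point): Centre of the mouth of the hole of the fixed grey parking stand: block 46 x 46 x 45 mm on a 62 mm square black foot; the mouth is on its flat top, 45 mm above the bench; hole 15 mm wide, 41 mm deep, with a 4 mm chamfer. A parked pin stands upright with its shoulder on the stand's top.
- heatsink: Bystander: finned aluminium heat sink 40 x 40 x 20 mm, origin at the centre of its underside.
- transformer: Bystander: small transformer with yellow winding, 33 x 58 x 34 mm, origin at the centre of its underside.
- screw_jar: Bystander: small clear jar of screws with red lid, 41 mm in diameter, 34 mm high, origin at the centre of its underside.
- flux_tin: Bystander: round white tin 49 mm in diameter, 18 mm high, origin at the centre of its underside.
Not all that is in view belongs to the job. Leave any turquoise look-alike of the part that bears park_hole alone.

How it is judged:
By the outcome, as a careful person would: the job done as asked, in the order asked, and still so for the second after the job is handed in, while the arm keeps its last pose, push and grip.
It also fails if it takes over 45 s, if anything falls off the work surface, if the arm or the gripper's body presses on something with over 40 N, if the wrist force passes 120 N, or if a joint passes its speed limit or range.

## Working session

There is one attempt and no reset: what is moved stays moved. The work goes in short steps, Python scripts to look and compute and a shell command to move; the robot and the scene stay as the last step left them, time stands still between calls to the robot, and variables do not carry over. Pictures are saved under pics/ and viewed, at most 10 in all, crops included, and the job is handed in when it is done.

```bash
mkdir -p pics; ls; python3 - <<'E'
from station import robot,camera,get_calibration
import cv2,numpy as np
s=robot.read_state();print(s)
for n in("scene","side"):
    p,d=camera(n);cv2.imwrite(f"pics/{n}0.png",p[:,:,::-1]);np.savez(f"pics/{n}0.npz",p=p,d=d);print(n,get_calibration(n))
print(get_calibration("wrist"),robot.grip_point_offset)
E
```

```text
pics
{'time': 0.0, 'qpos': array([ 1.1504936 ,  0.41795469, -0.01029609,  1.61416826,  0.00471288,
        1.11069416, -0.05298934]), 'joint_velocities': array([-0.00037431,  0.00047029,  0.0010935 ,  0.00029503, -0.00221131,
       -0.00014434, -0.00042587]), 'tau': array([-4.57844926e-04, -8.51250315e+01,  6.38248846e-01, -4.25996196e+01,
       -4.88941767e-02,  1.85505347e-02,  1.21987960e-04]), 'ee_pos': array([ 0.23097279, -0.58035336,  0.20483984]), 'eef_rot': array([-5.77734825e-04,  9.82115218e-01,  1.88279944e-01, -1.64081703e-04]), 'force': array([0.37078342, 1.00269569, 0.28134838]), 'wrist_torque': array([-0.01623343,  0.03091917, -0.0111182 ]), 'grasp_force': 0.0, 'gripper_width': 0.0938675667148344}
scene {'fx': 484.7389713011492, 'fy': 484.7389713011492, 'cx': 283.9047480314312, 'cy': 214.81324548887312, 'eye': array([-0.15042088,  0.62932483,  0.48731526]), 'attitude': array([ 0.24763166, -0.37160635,  0.7611489 , -0.47036117])}
side {'fx': 469.9377280508108, 'fy': 469.9377280508108, 'cx': 268.92794131052284, 'cy': 219.4283345491391, 'eye': array([0.18719819, 0.86765837, 0.64102204]), 'attitude': array([ 0.09637342, -0.19410765,  0.86922707, -0.44438573])}
{'fx': 365.03249380785275, 'fy': 365.03249380785275, 'cx': 279.6758939316016, 'cy': 209.02494795530149, 'hand_eye': array([[ 4.93589230e-04, -9.61563745e-01, -2.74581354e-01,
         7.82062089e-02],
       [ 9.99999778e-01,  3.51681291e-04,  5.66044047e-04,
         2.40416542e-04],
       [-4.47722309e-04, -2.74581573e-01,  9.61563705e-01,
        -1.79908939e-01],
       [ 0.00000000e+00,  0.00000000e+00,  0.00000000e+00,
         1.00000000e+00]])} 0.0188
```

View pics/scene0.png

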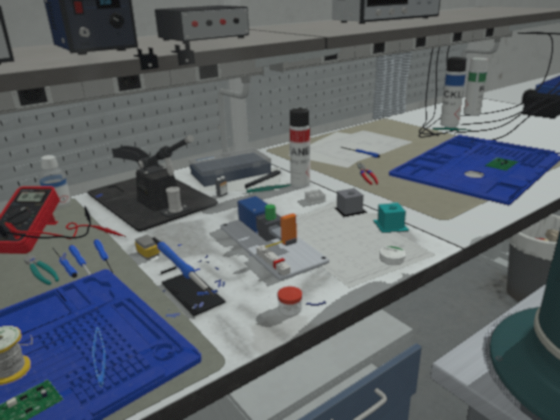

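View pics/side0.png

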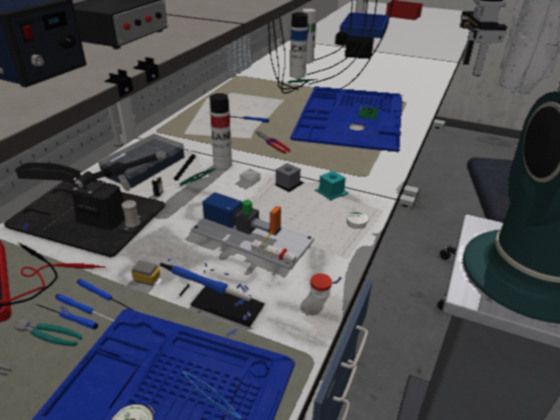

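The scene view shows the green pin at (270,213), orange handle (288,228), grey stand (350,201), turquoise look-alike (391,216), and tin (392,255). In the side view the pin is at (247,207), the handle at (275,219) and the grey stand at (288,176).

```bash
cat > h.py <<'E'
import cv2,numpy as np
from scipy.spatial.transform import Rotation as R
from station import robot,camera,get_calibration
def q(w): return R.from_quat(np.r_[w[1:],w[0]])
def pose(n,s=None):
    c=get_calibration(n)
    if n!="wrist": return c,q(c["attitude"]).as_matrix(),c["eye"]
    T=q(s["eef_rot"]).as_matrix();H=c["hand_eye"]
    return c,T@H[:3,:3],T@H[:3,3]+s["ee_pos"]
def cloud(P,d):
    c,M,e=P;v,u=np.mgrid[:d.shape[0],:d.shape[1]]
    return np.stack([(u-c["cx"])/c["fx"]*d,(v-c["cy"])/c["fy"]*d,d],-1)@M.T+e
def ray(P,u,v,z):
    c,M,e=P;r=M@np.array([(u-c["cx"])/c["fx"],(v-c["cy"])/c["fy"],1]);return e+r*(z-e[2])/r[2]
def blobs(mask,amin=15):
    n,l,st,ce=cv2.connectedComponentsWithStats(mask.astype(np.uint8))
    return [(l==i,st[i],ce[i]) for i in range(1,n) if st[i,4]>=amin]
def hsv(p): return cv2.cvtColor(p,cv2.COLOR_RGB2HSV)
def rng(p,a,b): return cv2.inRange(hsv(p),np.array(a),np.array(b))>0
COL=dict(green=((45,120,50),(75,255,255)),orange=((6,150,120),(17,255,255)),yellow=((20,100,100),(35,255,255)),red=((0,150,90),(4,255,255)),turq=((80,100,60),(95,255,255)),blue=((105,110,40),(120,255,200)))
E
python3 - <<'E'
from h import *
for n in("scene","side"):
    z=np.load(f"pics/{n}0.npz");p,d=z["p"],z["d"];X=cloud(pose(n),d)
    for k,(a,b) in COL.items():
        for m,st,ce in blobs(rng(p,a,b)):
            Q=X[m&(d>0)]
            if len(Q)<8:continue
            md=np.median(Q,0)
            if 0.3<md[0]<0.9 and abs(md[1])<.4 : print(n,k,st[4],ce.round(1),md.round(3),"zmax",np.percentile(Q[:,2],95).round(3))
    for uv in {"scene":[(350,195),(392,210)],"side":[(288,170),(332,180)]}[n]:
        print("stand",X[uv[1],uv[0]].round(3))
E
```

```text
scene green 114 [269.6 212. ] [0.578 0.131 0.068] zmax 0.079
scene orange 47 [287.9 217.1] [0.511 0.136 0.084] zmax 0.086
scene yellow 159 [147.9 249.9] [0.671 0.358 0.021] zmax 0.028
scene red 83 [303.1 135.6] [ 0.761 -0.104  0.14 ] zmax 0.149
scene red 36 [293.  135.4] [ 0.777 -0.086  0.141] zmax 0.149
scene red 33 [105.4 229.7] [0.834 0.388 0.011] zmax 0.013
scene red 18 [277.1 261.5] [0.469 0.195 0.028] zmax 0.029
scene red 285 [289.5 295. ] [0.366 0.245 0.034] zmax 0.035
scene turq 62 [264.6 188.4] [ 0.807 -0.014  0.006] zmax 0.01
scene turq 708 [390.8 217.6] [ 0.457 -0.097  0.029] zmax 0.046
scene blue 40 [55.   8.2] [0.891 0.381 0.453] zmax 0.462
scene blue 553 [250.7 210.6] [0.644 0.142 0.056] zmax 0.06
scene blue 351 [175.2 259. ] [0.562 0.349 0.05 ] zmax 0.057
scene blue 34 [201.7 293.1] [0.493 0.338 0.009] zmax 0.012
stand [ 0.572 -0.086  0.047]
stand [ 0.46  -0.101  0.045]
side green 114 [246.6 207.4] [0.582 0.131 0.07 ] zmax 0.079
side orange 37 [275.3 210.1] [0.512 0.135 0.084] zmax 0.085
side yellow 40 [154.6 272.1] [0.67  0.348 0.026] zmax 0.027
side red 71 [280.6 146.8] [ 0.674 -0.262  0.011] zmax 0.014
side red 20 [282.7 252.2] [0.47  0.189 0.028] zmax 0.029
side red 30 [ 61.4 264.5] [0.865 0.397 0.009] zmax 0.012
side red 43 [ 83.4 265.1] [0.825 0.38  0.011] zmax 0.013
side red 242 [320.5 281.2] [0.369 0.242 0.033] zmax 0.035
side turq 452 [330.2 184.5] [ 0.469 -0.097  0.034] zmax 0.046
side blue 324 [16.9  3.7] [0.87  0.32  0.483] zmax 0.483
side blue 819 [220.2 208.5] [0.647 0.139 0.055] zmax 0.059
side blue 480 [200.1 279.4] [0.564 0.348 0.049] zmax 0.056
side blue 41 [239.4 302.3] [0.493 0.334 0.008] zmax 0.01
stand [ 0.585 -0.107  0.036]
stand [ 0.463 -0.097  0.044]
```

```bash
python3 -m crank '[[[0,0,0],[15,-15,-5],94],[[0,0,0],[30,-30,-10],94],[[0,0,0],[35,-33,-10],94],[[0,0,0],[35,-33,-5],94],[[0,0,0],[35,-33,-5],94],[[0,0,0],[35,-33,-5],94],[[0,0,0],[35,-33,0],94],[[0,0,0],[35,-33,0],94]]'; python3 -m crank '[[[0,0,0],[35,-33,0],94],[[0,0,0],[35,-33,0],94],[[0,0,0],[35,-33,0],94],[[0,0,0],[35,-33,0],94],[[0,0,0],[35,-33,0],94],[[0,0,0],[35,-33,0],94],[[0,0,0],[25,-22,0],94],[[0,0,0],[10,-10,0],94]]'; python3 -m crank '[[[0,0,7],[0,0,0],94],[[0,0,7],[0,0,0],94],[[0,0,7],[0,0,0],94],[[0,0,0],[0,0,0],94],[[0,0,0],[0,0,0],94]]'
python3 - <<'E'
from h import *
s=robot.read_state();p,d=camera("wrist");np.savez("pics/w1.npz",p=p,d=d,pos=s["ee_pos"],rot=s["eef_rot"]);cv2.imwrite("pics/w1.png",p[:,:,::-1])
X=cloud(pose("wrist",s),d)
for k,(a,b) in COL.items():
    for m,st,ce in blobs(rng(p,a,b),40):
        Q=X[m&(d>0)]
        if len(Q)>8:print(k,st[4],ce.round(1),np.median(Q,0).round(4),"zmax",np.percentile(Q[:,2],95).round(3))
E
```

```text
time: 0.9
ee_pos: [0.3785, -0.2587, 0.2455]
eef_rot: [0.0, 0.982, 0.188, -0.0]
force: [-0.0, -0.4, 0.1]
gripper_width: 0.0942
grasp_force: 0.0
time: 1.7
ee_pos: [0.5214, 0.047, 0.2452]
eef_rot: [-0.001, 0.982, 0.19, -0.0]
force: [-0.2, -0.5, 0.4]
gripper_width: 0.0936
grasp_force: 0.0
time: 2.2
ee_pos: [0.5207, 0.0437, 0.2453]
eef_rot: [-0.0, 1.0, 0.008, -0.0]
force: [-0.4, 0.3, 0.5]
gripper_width: 0.0939
grasp_force: 0.0
green 538 [197.9 120.4] [0.5837 0.1195 0.0784] zmax 0.08
green 72 [332.8 292.2] [ 0.3775 -0.026   0.0187] zmax 0.02
orange 437 [194.1 194.7] [0.5141 0.1247 0.0852] zmax 0.087
yellow 95 [166.9 180.9] [0.5171 0.1667 0.0345] zmax 0.036
yellow 79 [ 67.5 339.3] [0.5476 0.0909 0.3544] zmax 0.356
yellow 182 [ 44.8 363.1] [0.5475 0.0912 0.3623] zmax 0.364
red 128 [154.3 220.4] [0.47   0.1849 0.0285] zmax 0.03
red 548 [112.  297.5] [0.375  0.2415 0.0343] zmax 0.036
turq 2164 [415.4 225.1] [ 0.4719 -0.1107  0.0454] zmax 0.047
blue 5144 [206.9  45.6] [0.6511 0.1122 0.0585] zmax 0.06
blue 41 [ 52.  121.7] [0.5762 0.3007 0.0019] zmax 0.003
blue 394 [  5.3 167. ] [0.5292 0.3322 0.0431] zmax 0.048
blue 245 [ 39.1 198. ] [0.4891 0.3251 0.0094] zmax 0.011
```

View pics/w1.png

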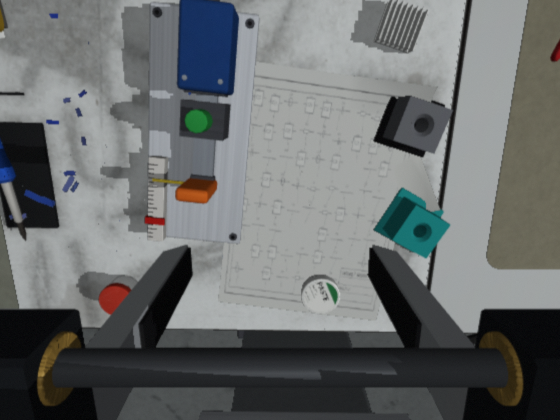

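The wrist view shows the pin head at (198,120), handle (197,190), red mark (154,220), grey stand hole (424,124) and turquoise stand (425,231).

```bash
cat > m.py <<'E'
from h import *
def rect(Q):
    (c,wh,a)=cv2.minAreaRect((Q[:,:2]*1000).astype(np.float32));return np.round(c,1),np.round(wh,1),round(a,1)
E
python3 - <<'E'
from m import *
f=np.load("pics/w1.npz");p,d=f["p"],f["d"];P=pose("wrist",dict(ee_pos=f["pos"],eef_rot=f["rot"]));X=cloud(P,d);Z=X[...,2]
b=rng(p,*COL["blue"])&(abs(Z-.058)<.004);b=max(blobs(b),key=lambda t:t[1][4])[0];print("barrel",rect(X[b]))
o=rng(p,*COL["orange"])&(abs(Z-.085)<.004);print("handle",rect(X[max(blobs(o),key=lambda t:t[1][4])[0]]))
g=rng(p,*COL["green"])&(abs(Z-.078)<.004);m=max(blobs(g),key=lambda t:t[1][4]);print("pin",rect(X[m[0]]),ray(P,*m[2],.078))
r=rng(p,*COL["red"])&(abs(Z-.028)<.004);m=[t for t in blobs(r) if abs(t[2][1]-220)<15][0];print("mark",rect(X[m[0]]))
y=rng(p,*COL["yellow"])&(abs(Z-.034)<.005);print("pointer",rect(X[max(blobs(y),key=lambda t:t[1][4])[0]]))
v,u=np.mgrid[:420,:560];t=(abs(Z-.045)<.004)&(u>370)&(u<460)&(v>80)&(v<165)
print("stand",rect(X[max(blobs(t),key=lambda t:t[1][4])[0]]))
gray=p.max(2);print(gray[112:137:3,410:440:3])
h=(gray<60)&(abs(u-424)<16)&(abs(v-124)<16)
for m,st,ce in blobs(h): print("hole",st,ce,ray(P,*ce,.045))
E
```

```text
barrel (array([649.7, 114.6]), array([49.1, 79.3]), 85.1)
handle (array([513.9, 127.4]), array([29.8, 12.1]), 85.7)
pin (array([583.3, 121.6]), array([19.9, 21.5]), 1.7) [0.58322335 0.12115463 0.078     ]
mark (array([469.6, 184.9]), array([21.2,  7.3]), 83.5)
pointer (array([516.9, 165.1]), array([32.7,  2.7]), 84.5)
stand (array([ 581.5, -100.8]), array([46.5, 46.1]), 73.5)
[[92 90 90 91 90 91 90 90 92 92]
 [89 90 89 76 66 56 60 89 92 91]
 [90 90 80 46 33 40 47 50 91 91]
 [90 89 38 30 31 27 42 49 83 91]
 [91 89 29 32 33 31 37 52 78 89]
 [92 91 35 35 34 34 47 54 85 93]
 [91 91 58 37 38 42 55 59 91 91]
 [90 91 87 78 65 62 59 88 91 91]
 [90 91 91 86 80 82 92 91 91 91]]
hole [414 115  20  19 276] [423.86956522 124.17028986] [ 0.58256423 -0.10287952  0.045     ]
```

```bash
python3 -m crank '[[[0,0,5.6],[0,0,0],60],[[0,0,0],[18,-27,30],60],[[0,0,0],[20,-30,40],60],[[0,0,0],[18,-25.5,40],60],[[0,0,0],[0,0,30],60],[[0,0,0],[0,0,0],60],[[0,0,0],[0,0,0],60]]'
python3 - <<'E'
from m import *
s=robot.read_state();p,d=camera("wrist");P=pose("wrist",s);np.savez("pics/w2.npz",p=p,d=d,pos=s["ee_pos"],rot=s["eef_rot"]);cv2.imwrite("pics/w2.png",p[:,:,::-1])
X=cloud(P,d);Z=X[...,2];print(s["ee_pos"],s["eef_rot"])
for k,z in(("green",.078),("orange",.085),("red",.028),("yellow",.034)):
    m=max(blobs(rng(p,*COL[k])&(abs(Z-z)<.003),5),key=lambda t:t[1][4],default=None)
    if m is not None: print(k,m[1:],rect(X[m[0]]),ray(P,*m[2],z))
E
```

```text
time: 2.95
ee_pos: [0.5817, 0.1184, 0.1096]
eef_rot: [-0.0, 0.999, -0.042, -0.0]
force: [0.5, 0.6, -0.1]
gripper_width: 0.0596
grasp_force: 0.0
[0.58169842 0.11844291 0.10955236] [-1.99906688e-05  9.99109908e-01 -4.21821327e-02 -2.43141036e-04]
green (array([255, 218,  36,  33, 887], dtype=int32), array([272.45659526, 233.96392334])) (array([583.8, 121.5]), array([20.8, 20.3]), 39.1) [0.58418733 0.12153472 0.078     ]
orange (array([250, 330,  47,  18, 790], dtype=int32), array([272.59113924, 338.5       ])) (array([514.2, 127.3]), array([30. , 12.8]), 84.1) [0.51510439 0.127506   0.085     ]
red (array([201, 345,  22,   3,  66], dtype=int32), array([211.5, 346. ])) (array([472.2, 183.4]), array([17.6,  2.8]), 85.3) [0.47181018 0.18357012 0.028     ]
yellow (array([216, 298,  37,   4, 145], dtype=int32), array([234.12413793, 299.50344828])) (array([516.8, 158.4]), array([28.1,  3. ]), 84.4) [0.51672168 0.15852557 0.034     ]
```

View pics/w2.png

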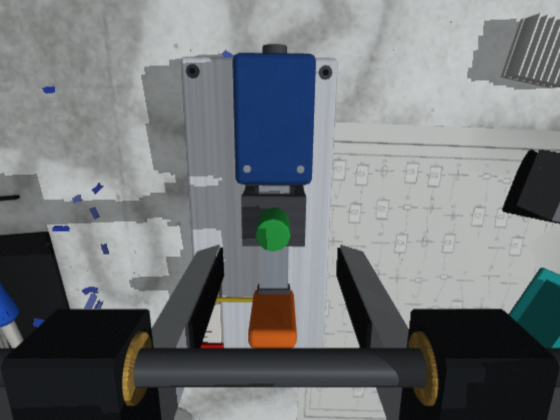

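The close view shows the green head at (272,231) on the dark bridge, and the handle at (272,338). The fingers straddle them with clear space on both sides.

```bash
python3 -m crank '[[[0,0,0],[2,-3,15],60],[[0,0,0],[0,0,18],60],[[0,0,0],[0,0,15],60],[[0,0,0],[0,0,6],60],[[0,0,0],[0,0,0],60],[[0,0,0],[0,0,0],60]]'
```

```text
time: 3.6
ee_pos: [0.5843, 0.1217, 0.0554]
eef_rot: [-0.0, 0.999, -0.043, 0.0]
force: [-0.9, 0.3, -0.4]
gripper_width: 0.0599
grasp_force: 0.0
```

```bash
python3 -m crank '[[[0,0,0],[0,0,2],60],[[0,0,0],[0,0,0],15],[[0,0,0],[0,0,0],15],[[0,0,0],[0,0,0],15],[[0,0,0],[0,0,0],15],[[0,0,0],[0,0,0],15],[[0,0,0],[0,0,0],15]]'
```

```text
time: 4.3
ee_pos: [0.584, 0.1216, 0.053]
eef_rot: [-0.0, 0.999, -0.043, 0.0]
force: [-0.8, 0.6, 0.5]
gripper_width: 0.0212
grasp_force: 30.0
```

```bash
python3 -m crank '[[[0,0,0],[0,0,-5],15],[[0,0,0],[0,0,-10],15],[[0,0,0],[0,0,-12],15],[[0,0,0],[0,0,-15],15],[[0,0,0],[0,0,-20],15],[[0,0,0],[0,0,-13],15],[[0,0,0],[0,0,0],15]]'
python3 - <<'E'
from m import *
for n in("scene","side"):
    p,d=camera(n);X=cloud(pose(n),d);np.savez(f"pics/{n}3.npz",p=p,d=d)
    for m,st,ce in blobs(rng(p,*COL["green"])):
        Q=X[m&(d>0)];md=np.median(Q,0)
        if abs(md[0]-.58)<.06 and abs(md[1]-.12)<.06: print(n,st,md,Q[:,2].min(),Q[:,2].max())
p,d=camera("side");cv2.imwrite("pics/s3.png",cv2.resize(p[120:300,170:370,::-1],None,fx=3,fy=3))
E
```

```text
time: 5.0
ee_pos: [0.585, 0.1218, 0.1303]
eef_rot: [-0.0, 0.999, -0.043, 0.002]
force: [1.0, -0.0, -2.2]
gripper_width: 0.0211
grasp_force: 30.0
side [248 169   4  14  33] [0.57649663 0.124614   0.15003876] 0.13026907231823603 0.1552643990174576
```

View pics/s3.png

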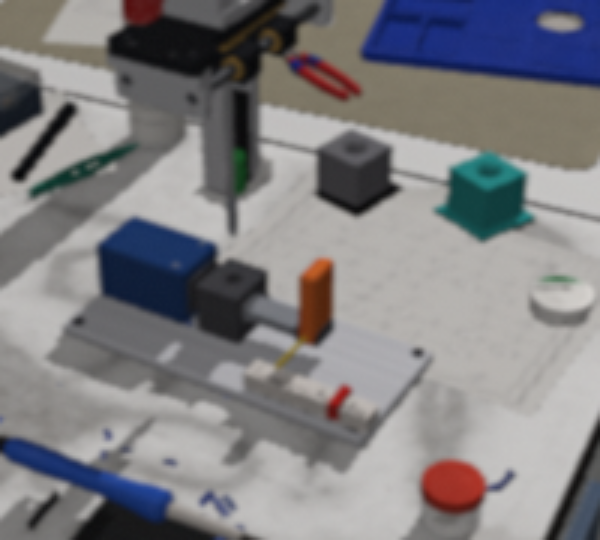

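The side view shows the pin out of the bridge, hanging upright in the fingers at about (235,190). The grey stand is at (355,170).

```bash
python3 -m crank '[[[0,0,0],[1,15,0],15],[[0,0,0],[2,30,0],15],[[0,0,0],[3,42,0],15],[[0,0,0],[4,50,0],15],[[0,0,0],[3,42,0],15],[[0,0,0],[2,29,0],15],[[0,0,0],[1,15,0],15],[[0,0,0],[0,0,0],15]]';python3 -m crank '[[[0,0,0],[0,0,0],15],[[0,0,0],[0,0,0],15]]'
python3 - <<'E'
from m import *
s=robot.read_state();p,d=camera("wrist");P=pose("wrist",s)
cv2.imwrite("pics/w4.png",cv2.resize(p[130:420,160:400,::-1],None,fx=2,fy=2))
X=cloud(P,d);Z=X[...,2]
v,u=np.mgrid[:420,:560];t=(abs(Z-.045)<.004)
print("stand",rect(X[max(blobs(t),key=lambda t:t[1][4])[0]]),[ (m[1],m[2].round(1)) for m in blobs(t,200)])
E
```

```text
time: 5.95
ee_pos: [0.5803, -0.1042, 0.1273]
eef_rot: [0.0, 0.999, -0.044, -0.0]
force: [1.2, 0.2, -0.7]
gripper_width: 0.0214
grasp_force: 30.0
time: 6.15
ee_pos: [0.5809, -0.1, 0.1278]
eef_rot: [-0.0, 0.999, -0.042, -0.0]
force: [0.2, 0.6, -0.2]
gripper_width: 0.0212
grasp_force: 30.0
stand (array([ 581.6, -101.1]), array([46.1, 46.6]), 73.3) [(array([  0, 103,  19, 101, 639], dtype=int32), array([  7. , 159.6])), (array([ 244,  176,   73,   71, 3270], dtype=int32), array([279.6, 210.3])), (array([  0, 210,  25,  48, 378], dtype=int32), array([ 16.3, 231.7])), (array([  0, 304,  31,  20, 225], dtype=int32), array([ 17.5, 310.2])), (array([273, 309,  33,  39, 768], dtype=int32), array([291.3, 330.5]))]
```

View pics/w4.png

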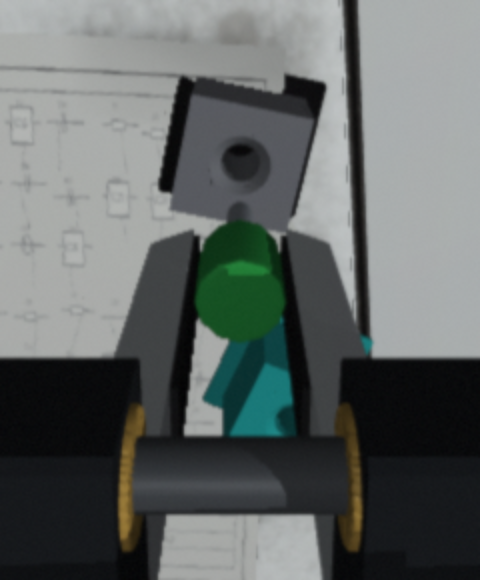

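The wrist crop shows the pin upright in the fingers. The hole mouth of the grey stand is at crop (243,165), which is full-image (281,212).

```bash
python3 -m crank '[[[0,0,0],[0.5,2,5],15],[[0,0,0],[0,0,12],15],[[0,0,0],[0,0,15],15],[[0,0,0],[0,0,10],15],[[0,0,0],[0,0,8],15],[[0,0,0],[0,0,0],15]]'; python3 -m crank '[[[0,0,0],[0,0,8],15],[[0,0,0],[0,0,8],15],[[0,0,0],[0,0,6],15],[[0,0,0],[0,0,0],15],[[0,0,0],[0,0,0],15]]'
```

```text
time: 6.8
ee_pos: [0.5806, -0.1034, 0.0764]
eef_rot: [-0.0, 0.999, -0.043, -0.001]
force: [0.2, 1.7, -1.4]
gripper_width: 0.0211
grasp_force: 30.0
time: 7.3
ee_pos: [0.581, -0.1035, 0.0557]
eef_rot: [-0.0, 0.999, -0.043, -0.0]
force: [0.9, 3.3, -3.4]
gripper_width: 0.0215
grasp_force: 30.0
```

```bash
python3 -m crank '[[[0,0,0],[0,-1.5,2],15],[[0,0,0],[0,0,3],15],[[0,0,0],[0,0,2],15],[[0,0,0],[0,0,0],15],[[0,0,0],[0,0,0],15]]'
```

```text
time: 7.8
ee_pos: [0.5813, -0.1025, 0.0489]
eef_rot: [0.0, 0.999, -0.043, -0.0]
force: [0.3, -0.2, -0.6]
gripper_width: 0.0214
grasp_force: 30.0
```

```bash
python3 -m crank '[[[0,0,0],[0,0,0.7],15],[[0,0,0],[0,0,0],15],[[0,0,0],[0,0,0],45],[[0,0,0],[0,0,0],45],[[0,0,0],[0,0,0],45],[[0,0,0],[0,0,0],45]]'; python3 -m crank '[[[0,0,0],[0,0,-10],45],[[0,0,0],[0,0,-20],45],[[0,0,0],[0,0,-25],45],[[0,0,0],[0,0,-25],45],[[0,0,0],[0,0,-10],45],[[0,0,0],[0,0,0],45]]'
python3 - <<'E'
from m import *
s=robot.read_state();p,d=camera("wrist");X=cloud(pose("wrist",s),d);m=max(blobs(rng(p,*COL["green"])),key=lambda t:t[1][4]);Q=X[m[0]];print(m[1:],np.median(Q,0),np.percentile(Q[:,2],[1,50,99]));Q=Q[Q[:,2]>.068];print(rect(Q))
E
```

```text
time: 8.4
ee_pos: [0.5813, -0.1024, 0.0482]
eef_rot: [-0.0, 0.999, -0.043, -0.0]
force: [-0.1, -0.2, 0.7]
gripper_width: 0.045
grasp_force: 0.0
time: 9.0
ee_pos: [0.582, -0.1025, 0.1397]
eef_rot: [0.0, 0.999, -0.043, 0.001]
force: [-0.1, 0.8, -0.4]
gripper_width: 0.0453
grasp_force: 0.0
(array([265, 199,  30,  37, 856], dtype=int32), array([279.79205607, 217.84345794])) [ 0.5836902 -0.103998   0.0733909] [0.04819113 0.0733909  0.07545545]
(array([ 614.2, -110.7]), array([20.9, 88.5]), 77.5)
```

```bash
python3 -c "
from station import robot
print(robot.read_state()['qpos'])"
```

```text
[ 0.43134396  0.4560721  -0.39905648  1.75549067  0.20902773  0.97119843
 -1.70599916]
```

```bash
python3 -m crank '[[[0,0,0],[-6,-15,-5],50],[[0,0,0],[-12,-30,0],50],[[0,0,0],[-17,-44,0],50],[[0,0,0],[-18,-46,0],50],[[0,0,0],[-17,-43,0],50],[[0,0,0],[-12,-30,0],50],[[0,0,0],[-5,-15,0],50],[[0,0,0],[0,0,0],50]]';python3 -m crank '[[[0,0,-5],[0,0,0],50],[[0,0,-8],[0,0,0],50],[[0,0,-8],[0,0,0],50],[[0,0,-8],[0,0,0],50],[[0,0,-8],[0,0,0],50],[[0,0,-8],[0,0,0],50],[[0,0,-8],[0,0,0],50],[[0,0,-8],[0,0,0],50]]';python3 -m crank '[[[0,0,-8],[0,0,0],50],[[0,0,-8],[0,0,0],50],[[0,0,-8],[0,0,0],50],[[0,0,-5],[0,0,0],50],[[0,0,0],[0,0,0],50],[[0,0,0],[0,0,0],50],[[0,0,0],[0,0,0],50]]'
cat > look.py <<'E'
from m import *
import sys
s=robot.read_state();p,d=camera("wrist");P=pose("wrist",s);cv2.imwrite(f"pics/{sys.argv[1]}.png",p[:,:,::-1])
X=cloud(P,d);Z=X[...,2];T=q(s["eef_rot"]);t=T.apply([1,0,0]);print("tcp",s["ee_pos"].round(4),"yaw",np.degrees(np.arctan2(t[1],t[0])).round(2),"tilt",T.apply([0,0,1]).round(4))
a=np.radians(-4.8);e=np.array([np.cos(a),np.sin(a)]);R0={}
for k,z in(("orange",.085),("red",.028),("yellow",.034)):
    bl=blobs(rng(p,*COL[k])&(abs(Z-z)<.004),20)
    for m in sorted(bl,key=lambda t:-t[1][4])[:2]:
        r=ray(P,*m[2],{"yellow":.0335}.get(k,z));R0.setdefault(k,r[:2]@e);print(k,m[1],m[2].round(1),rect(X[m[0]]),r.round(4))
if "red" in R0 and "yellow" in R0: print("mark-pointer mm along rig x",1000*(R0["red"]-R0["yellow"]))
if "orange" in R0: print("handle-pointer", 1000*(R0["orange"]-R0.get("yellow",0)))
E
python3 look.py w5
```

```text
time: 9.85
ee_pos: [0.5119, 0.1304, 0.1426]
eef_rot: [-0.0, 0.999, -0.04, -0.001]
force: [0.3, 0.1, 0.0]
gripper_width: 0.0499
grasp_force: 0.0
time: 10.65
ee_pos: [0.5132, 0.1265, 0.1426]
eef_rot: [-0.0, 0.881, 0.472, -0.001]
force: [0.3, -0.4, 0.1]
gripper_width: 0.05
grasp_force: 0.0
time: 11.35
ee_pos: [0.5135, 0.127, 0.143]
eef_rot: [-0.0, 0.738, 0.675, -0.0]
force: [-0.2, -0.3, -0.6]
gripper_width: 0.05
grasp_force: 0.0
tcp [0.5135 0.127  0.143 ] yaw 84.96 tilt [-4.e-04 -1.e-04 -1.e+00]
orange [273 202  19  41 734] [282.2 222.1] (array([513.8, 128.4]), array([29.2, 12.6]), 85.2) [0.5139 0.1286 0.085 ]
red [215 123  11  28 263] [220.  136.4] (array([469.6, 185.6]), array([21.1,  7.6]), 85.0) [0.4696 0.1858 0.028 ]
red [94 93 12 12 27] [100.3  98.9] (array([381.3, 221.9]), array([11.4,  1.6]), 40.1) [0.3811 0.2223 0.028 ]
yellow [280 137   4  48 169] [281.7 162.1] (array([516.6, 163. ]), array([37.4,  2.4]), 85.1) [0.5167 0.162  0.0335]
mark-pointer mm along rig x -48.95366113168842
handle-pointer 0.030187849165308478
```

View pics/w5.png

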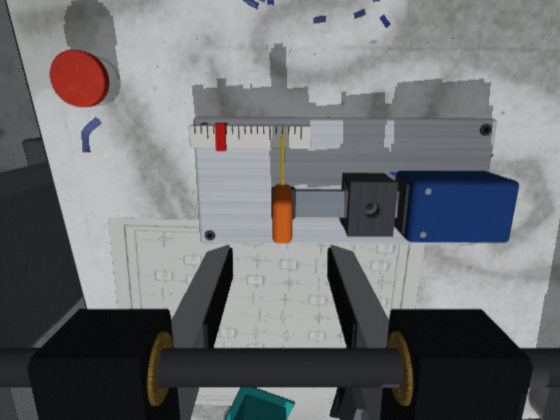

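The view shows the handle at (282,222) between the fingers, the pointer at column 282, the red mark at (220,136), and an empty bridge hole. The pointer has about 49 mm to travel.

```bash
python3 -m crank '[[[0,0,0],[0,0,15],50],[[0,0,0],[0,0,25],50],[[0,0,0],[0,0,25],50],[[0,0,0],[0,0,20],50],[[0,0,0],[0,0,10],50],[[0,0,0],[0,0,0],50],[[0,0,0],[0,0,0],50]]'; python3 -m crank '[[[0,0,0],[0,0,0],10],[[0,0,0],[0,0,0],10],[[0,0,0],[0,0,0],10],[[0,0,0],[0,0,0],10],[[0,0,0],[0,0,0],10],[[0,0,0],[0,0,0],10]]'
```

```text
time: 12.1
ee_pos: [0.5138, 0.1275, 0.0485]
eef_rot: [-0.0, 0.737, 0.676, 0.0]
force: [0.3, -0.5, 0.5]
gripper_width: 0.05
grasp_force: 0.0
time: 12.7
ee_pos: [0.5141, 0.1272, 0.0484]
eef_rot: [0.0, 0.737, 0.676, 0.0]
force: [2.2, -0.7, 1.1]
gripper_width: 0.0134
grasp_force: 30.0
```

```bash
python3 -m crank '[[[0,0,0],[0,-4,0],10],[[0,0,0],[0,-8,0],10],[[0,0,0],[0,-10,0],10],[[0,0,0],[0,-10,0],10],[[0,0,0],[0,-8,0],10],[[0,0,0],[0,-5,0],10],[[0,0,0],[0,0,0],10],[[0,0,0],[0,0,0],10]]'; python3 look.py w6
```

```text
time: 13.5
ee_pos: [0.4686, 0.1314, 0.0484]
eef_rot: [0.0, 0.737, 0.676, 0.001]
force: [6.4, 1.3, -1.8]
gripper_width: 0.0139
grasp_force: 30.0
tcp [0.4686 0.1314 0.0484] yaw 85.12 tilt [ 9.e-04  5.e-04 -1.e+00]
orange [ 266  259   28   61 1639] [279.6 288.8] (array([467.2, 132.7]), array([29.7, 12.1]), 85.2) [0.4673 0.1334 0.085 ]
red [269 133  14  39 418] [274.3 149.3] (array([469.5, 185.6]), array([20.8,  7.1]), 84.5) [0.469  0.1872 0.028 ]
red [87 89 19 18 57] [98.5 98.7] (array([380. , 221.2]), array([13.4,  1.5]), 33.6) [0.3793 0.2213 0.028 ]
yellow [278 152   6  69 349] [280.1 185.6] (array([470.7, 167.4]), array([37.7,  2.7]), 85.1) [0.4705 0.168  0.0335]
mark-pointer mm along rig x -3.124533069466806
handle-pointer -0.31907515704110434
```

View pics/w6.png

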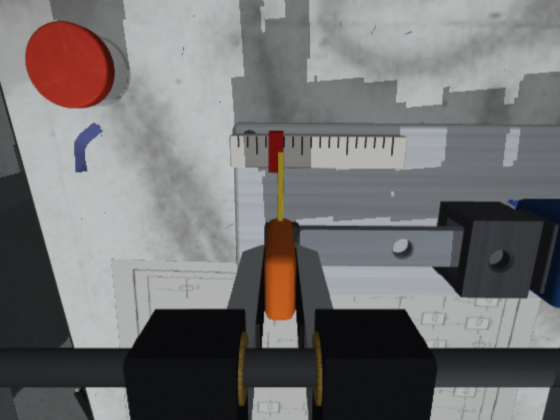

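The pointer at column 280 stands slightly to the right of the mark, whose columns are 269–283, so about 3 mm remains.

```bash
python3 -m crank '[[[0,0,0],[0,-2,0],10],[[0,0,0],[0,-0.8,0],10],[[0,0,0],[0,0,0],10],[[0,0,0],[0,0,0],10],[[0,0,0],[0,0,0],10]]'; python3 look.py w7; python3 - <<'E'
from m import *
s=robot.read_state();p,d=camera("wrist");P=pose("wrist",s);X=cloud(P,d);Z=X[...,2]
a=np.radians(-4.9);e=np.array([np.cos(a),np.sin(a)])
r=rng(p,(0,120,60),(5,255,255));r=[m for m in blobs(r,30) if abs(m[2][0]-278)<15 and abs(m[2][1]-150)<25]
for m in r:print(m[1:])
M=sum(m[0] for m in r)>0;M&=abs(Z-.028)<.004
x=X[M][:,:2]@e;print("mark x",x.min(),x.max(),(x.min()+x.max())/2)
y=rng(p,*COL["yellow"])&(abs(Z-.034)<.006);x=X[max(blobs(y),key=lambda t:t[1][4])[0]][:,:2]@e;print("ptr x",x.min(),x.max(),np.median(x))
cv2.imwrite("pics/w8.png",cv2.resize(p[110:250,220:340,::-1],None,fx=4,fy=4,interpolation=0))
E
```

```text
time: 14.05
ee_pos: [0.466, 0.1317, 0.0484]
eef_rot: [0.0, 0.737, 0.676, 0.001]
force: [6.5, 0.9, -2.2]
gripper_width: 0.0142
grasp_force: 30.0
tcp [0.466  0.1317 0.0484] yaw 85.11 tilt [ 1.1e-03  6.0e-04 -1.0e+00]
orange [ 266  259   29   61 1655] [279.8 288.6] (array([464.9, 133.1]), array([29.8, 12.3]), 84.4) [0.4648 0.1337 0.085 ]
red [274 133  14  39 379] [280.4 147.9] (array([469.6, 185.6]), array([20.9,  7.2]), 85.4) [0.4698 0.1879 0.028 ]
red [95 89 16 17 48] [104.1  98.7] (array([380.7, 221.4]), array([12.2,  1.5]), 35.5) [0.3796 0.2213 0.028 ]
yellow [278 152   5  69 343] [280.  186.1] (array([467.9, 167.7]), array([37.5,  2.2]), 85.2) [0.4679 0.1679 0.0335]
mark-pointer mm along rig x 0.2595717253014995
handle-pointer -0.20030257047859434
(array([274, 131,  14,  41, 420], dtype=int32), array([280.65238095, 147.78809524]))
mark x 0.44846833150111837 0.4556649337268718 0.45206663261399505
ptr x 0.45069450195191096 0.45292102011777713 0.45179031086750604
```

View pics/w8.png

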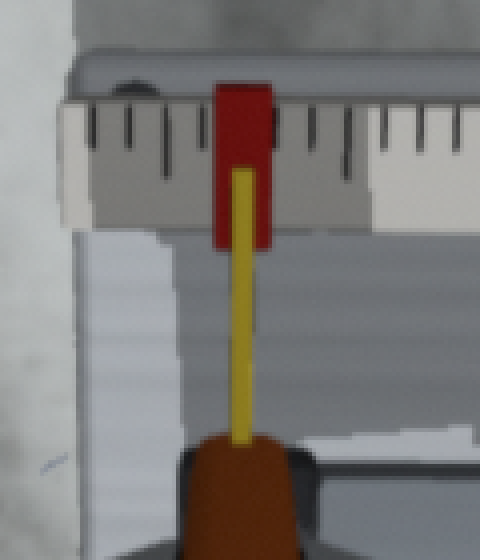

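The pointer at crop column 243 is centred on the red mark (columns 215–271), with an error of about 0.3 mm. I'll check that it holds still and that the pin is still parked, then hand in.

```bash
python3 -m crank '[[[0,0,0],[0,0,0],10],[[0,0,0],[0,0,0],10],[[0,0,0],[0,0,0],10],[[0,0,0],[0,0,0],10],[[0,0,0],[0,0,0],10]]'; python3 look.py w9 | tail -2; python3 - <<'E'
from m import *
p,d=camera("side");X=cloud(pose("side"),d)
for m,st,ce in blobs(rng(p,*COL["green"])):
    md=np.median(X[m],0)
    if abs(md[1]+.1)<.04 and abs(md[0]-.58)<.04:print("pin",md,X[m][:,2].max())
robot.job_done()
E
```

```text
time: 14.65
ee_pos: [0.466, 0.1317, 0.0484]
eef_rot: [0.0, 0.737, 0.676, 0.001]
force: [6.3, 1.5, -2.0]
gripper_width: 0.0137
grasp_force: 30.0
mark-pointer mm along rig x 0.27846017860294614
handle-pointer -0.19990805552971835
the job is handed in; nothing more can be done
```

I handed the job in at about 14.7 s: the slide is held steady with the pointer about 0.3 mm from the mark's centre, and the lock pin is parked; its head top measured about 73 mm right after release, so it is fully home, but a last side-camera check didn't pick the pin up.

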